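# Turn the scanning turntable to the red line and take the shot

### The job

A printed bracket is being photographed on the turntable for a 3D scan. Push the platter round by its finger ribs, either way, until its white index line meets the red line on the scale, then press the green shutter button all the way down and let it come up again. Do not press the shutter before the lines meet, keep off the bracket so that it stays standing on the middle of the platter, and leave the camera and everything else where they are.

Things in the scene. Friction and masses are not known exactly. Their poses are not given: they have to be found in the camera images.
- platter (a joint): Angle (rad) of the turntable's round black platter (224 mm across, top 36 mm above the table) on its fixed base; grows counter-clockwise seen from above, no end stops. At 0 the index line points along the base's -x, but the base may be yawed: compare index_mark with red_line instead. Stiff bearing: about 1.7 N at a rib turns it, and it stays where it is left.
- rib_top (a point): Middle of the top of one of the platter's four equal grey finger ribs, 89 mm from the axis, 52 mm above the table. The ribs stand radially, at 45 and 135 degrees either side of the index line (this one 45 degrees counter-clockwise of it); each is 10 mm thick, reaches from 72 to 106 mm from the axis and stands 16 mm above the platter
- platter_centre (a point): The turntable's axis at the platter's top face, 36 mm above the table. The fixed silver base is 280 mm across and 32 mm high, its white scale ring with black ticks every 5 degrees lies outside the platter, 33 mm above the table.
- index_mark (a point): Outer end of the white index line (5 mm wide, from 70 to 112 mm from the axis) on the platter; this point is 113 mm from the axis, 36 mm above the table. Its frame turns with the platter; the line runs along its x, outward is -x.
- red_line (a point): Inner end of the red line, a 5 mm wide, 24 mm long, 2 mm thick strip fixed on the scale ring and pointing at the axis; this point is 113 mm from the axis, 36 mm above the table, so it falls on index_mark when the lines meet exactly. Outward is +x of its frame.
- bracket: The orange printed bracket being scanned, loose on the platter near its middle, 50 x 36 mm foot, 58 mm high, about 60 to 130 g; origin under its foot, z up. No part of it is more than 40 mm from the axis.
- shutter (a joint): Travel of the shutter button (m): 0 up, 0.006 fully down (5 N); springs back. Counts as pressed beyond 0.0045.
- shutter_top (a point): Centre of the top face of the green round shutter button, 32 mm across, in a black collar 48 mm across on the fixed dark trigger box (110 x 76 mm, 41 mm high). The button's top is about 63 mm above the table and moves straight down.
- camera: Black camera (lens towards the turntable) on a small silver three-legged stand, loose, 254 mm high, feet 85 mm out, 0.9 kg; origin on the table under its middle. Leave alone.
- multimeter: Yellow multimeter lying flat, loose, 165 x 80 x 40 mm; origin under its centre. Leave alone.
- tape_roll: Roll of paper tape lying flat, loose, 92 mm across, 24 mm high; origin under its centre. Leave alone.
- lens_cap: Black lens cap, loose, 66 mm across, 11 mm high; origin under its centre. Leave alone.
- screwdriver: Screwdriver with red handle, about 200 mm long and 26 mm thick, lying loose beyond the turntable. Leave alone.
- pen_pot: White pot with pens, loose, 72 mm across, about 160 mm high with the pens; origin under its centre. Leave alone.
There are look-alikes about, which are no part of the job. What is shaped like the part that bears shutter but turquoise is not meant. There is more than one size of the bracket; the job needs the smaller.

How it is judged:
By the outcome, as a careful person would: the job done as asked, in the order asked, and still so for the second after the job is handed in, with the robot touching nothing.
It also fails if it takes over 67 s, if anything falls off the work surface, if the arm or the gripper's body presses on something with over 40 N, if the wrist force passes 120 N, or if a joint passes its speed limit or range.

### The arm

A 6-joint arm with a two-finger parallel gripper is mounted at the origin on the work surface. World frame = base frame: x ahead of the robot, y to its left, z up, the work surface at z = 0. Lengths are in m, angles in rad, forces in N, time in s.
With the tool pointing down it reaches from about 0.35 to 0.975 m from the base axis. Payload 4.9 kg.
Tool frame: the origin (TCP) lies where the fingers leave the gripper's body, on its centre line; the fingertips stand 73 mm ahead of it and the grasp point (between the pads) lies 54 mm ahead of it; z points along the fingers, y is the direction in which the jaws open and shut (so a half turn about z gives the same grasp; the last joint's range is limited). The gripper opens to 85 mm and grips with 20 to 120 N. Pads are 22 mm wide; open, the fingers measure 114 mm over their backs; the gripper's body (76 mm by 85 mm) begins 54 mm behind the grasp point. The pads swing forward as they close: fully open they stand 13 mm farther back than shut.
Start: joints at [1.206, 0.053, 1.613, -0, 1.476, -0.119], TCP at [0.152, 0.606, 0.304] pointing down, gripper open.
Joint ranges: [-3.01, 3.01], [-1.01, 2.22], [0.06, 2.58], [-1.02, 4.17], [0.09, 2.62], [-3.14, 3.14]. Speed limits (rad/s): [2.57, 2.57, 3.14, 3.14, 3.14, 3.14].

### API

Orientations are given as a rotation vector (axis times angle).
In Python, from station import monitor, vision, workorder gives the robot as it stands.
- The arm moves only by the tool arm_command, never from a script. Its argument "rows" is text: rows parted by semicolons, each of 6 numbers parted by spaces: the shift along the world's x, y, z in mm, then the turn, a rotation vector about the world's x, y, z in degrees. In form: tx ty tz wx wy wz; .... A call has 1 to 12 rows; each row is the pose to reach, as a shift and turn from the pose measured when the call began; what a row does not reach only later rows make up. A row lasts 1/8 s, in which the tool goes at most 62.5 mm and 10.7 degrees, less where a joint would pass 70% of its speed; a pose out of reach is approached as far as the arm can. A call with a gripper value outside its range is refused whole. "jaw" is the opening, from 0 (shut) to 1 (fully open), set as the call begins (left out, the last holds). The fingers move at their own pace and stop on an object; "squeeze" is the grip in N (left out, the last holds). Time passes only in rows, so rows that repeat a pose let the fingers close. It gives the time, the measured TCP pose, the force and the opening at its end, in the units of the state.
- monitor.get_obs(): the state, without advancing time (a new reading comes with each control period).
- vision.get_image(name): name is "scene" or "top"; returns a dict with "frame" (480x640x3 uint8, red, green, blue), "vfov" (degrees; the focal length in pixels is half the picture's height over the tangent of half this angle, whatever the lens; pixels are square), "cx", "cy" (the principal point, pixels), "R" (3x3) and "t" (3): a world point X has camera coordinates R X + t. Camera axes: x right, y down, z forward; pixel columns grow to the right and rows downward; lengths in m; the calibration is good to about 2 mm. A picture is of the moment at which its call begins. There is no depth.
- workorder.finish_job(): hands the job in, once; it reports no verdict.
The state is a dict: "t": time; "q": joint angles; "dq": joint speeds; "effort": joint torques, N m; "tool_pos": TCP position; "tool_rot": TCP orientation; "contact_force": force on the tool from outside, world axes, zero at the start; "wrist_torque": the same for the moment, N m; "opening": finger opening in m.
Only numpy, scipy, OpenCV 4.12 (cv2) and the standard library are available. Lean on these libraries where they do the work, as an engineer would, in place of code of your own. Each camera call takes 0.05 s, during which the arm holds its last target. There are 200 camera calls.

## Working session

There is one attempt and no reset: what is moved stays moved. The work goes in short steps, Python scripts to look and compute and a tool call to move; the robot and the scene stay as the last step left them, time stands still between calls to the robot, and variables do not carry over. Pictures are saved under pics/ and viewed, about 8 in all and at most 12, crops included, and the job is handed in when it is done.

Besides the shell and the picture viewer there is one more tool, called by a JSON object that holds its "api" and its "payload", one argument or row to a line. arm_command: Moves the arm, as the interface text tells. Its arguments: {"type":"object","properties":{"rows":{"type":"string"},"jaw":{"type":"number"},"squeeze":{"type":"number"}},"required":["rows"]}

```bash
mkdir -p pics
cat > h.py <<'E'
import numpy as np, cv2
from station import monitor, vision, workorder
def im(n,save=None):
    d=vision.get_image(n)
    if save: cv2.imwrite('pics/'+save,cv2.cvtColor(d['frame'],cv2.COLOR_RGB2BGR))
    d['f']=240/np.tan(np.radians(d['vfov'])/2); d['R']=np.array(d['R']); d['t']=np.array(d['t']); return d
def ray(d,u,v,z):
    r=d['R'].T@np.array([(u-d['cx'])/d['f'],(v-d['cy'])/d['f'],1]); c=-d['R'].T@d['t']
    return c+r*(z-c[2])/r[2]
def proj(d,X):
    p=d['R']@np.array(X)+d['t']; return p[:2]/p[2]*d['f']+[d['cx'],d['cy']]
E
python3 - <<'E'
from h import *
for n in('top','scene'):
    d=im(n,n+'1.png'); print(n,d['vfov'],-d['R'].T@d['t'],d['R'].round(3).tolist())
o=monitor.get_obs(); print(o['t'],o['tool_pos'],o['tool_rot'],o['opening'])
E
```

```text
top 54.29230203158007 [ 0.43356217 -0.00585389  1.13116204] [[0.005, -1.0, 0.008], [-0.995, -0.006, -0.096], [0.096, -0.007, -0.995]]
scene 54.634067856489686 [0.8589634  0.42318426 0.92311648] [[-0.799, 0.601, -0.016], [0.513, 0.669, -0.538], [-0.312, -0.438, -0.843]]
0.1 [0.15193455 0.60581399 0.30277302] [-3.85080096e-01 -3.11744916e+00  2.83675197e-03] 0.08505759016209613
```

View pics/top1.png

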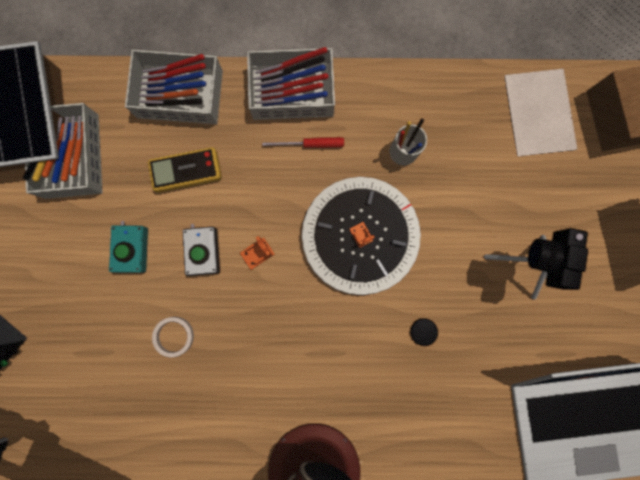

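View pics/scene1.png

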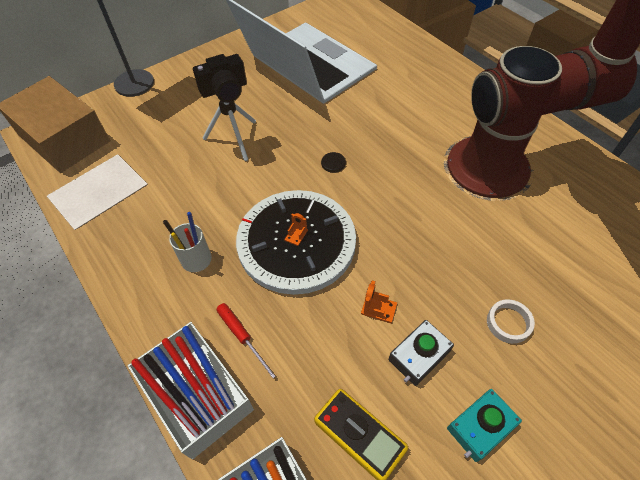

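The top view shows the turntable at about (361,236), with the index line at about (382,267) and the red line at about (406,207). The right trigger box, which isn't turquoise, has its button at about (199,254). The scene view agrees.

```bash
cat >> h.py <<'E'
def cents(d,lo,hi,amin=4):
    hsv=cv2.cvtColor(d['frame'],cv2.COLOR_RGB2HSV); m=cv2.inRange(hsv,lo,hi)
    n,l,s,c=cv2.connectedComponentsWithStats(m); return [(c[i],s[i,4]) for i in range(1,n) if s[i,4]>=amin],m
def button(d,near,z):
    b,_=cents(d,(45,100,40),(75,255,255),30); c=min(b,key=lambda x:np.hypot(*(x[0]-near))); return ray(d,*c[0],z),c[1]
def platter(d,C,verbose=1):
    # sample rings at given heights around C: brightness/redness by angle
    hsv=cv2.cvtColor(d['frame'],cv2.COLOR_RGB2HSV).astype(float)
    a=np.radians(np.arange(0,360,.5)); out={}
    def samp(img,rs,z):
        P=np.array([[proj(d,[C[0]+r*np.cos(t),C[1]+r*np.sin(t),z]) for t in a] for r in rs]).astype(np.float32)
        return cv2.remap(img.astype(np.float32),P[...,0],P[...,1],cv2.INTER_LINEAR).mean(0)
    rgb=d['frame'].astype(float)
    w=samp(rgb.min(2),np.linspace(.075,.105,13),.036)
    red=samp(rgb[...,0]-rgb[...,1:].max(2),np.linspace(.117,.134,8),.036)
    def pk(s):
        i=int(s.argmax()); k=np.arange(i-12,i+13)%720; x=np.arange(-12,13)*.5; q=np.clip(s[k]-.4*s.max(),0,None); return a[i]*57.29578+(q*x).sum()/q.sum(),s.max()
    I,Rr=pk(w),pk(red); return I,Rr,(I[0]-Rr[0]+180)%360-180
E
python3 - <<'E'
from h import *
for n,c0,b0 in(('top',(361,236),(199,254)),('scene',(296,240),(427,344))):
    d=im(n)
    # white ring
    hsv=cv2.cvtColor(d['frame'],cv2.COLOR_RGB2HSV); m=cv2.inRange(hsv,(0,0,0),(180,110,75))
    k,l,s,c=cv2.connectedComponentsWithStats(m); 
    i=max((i for i in range(1,k) if np.hypot(*(c[i]-c0))<25),key=lambda i:s[i,4])
    cn=max(cv2.findContours((l==i).astype(np.uint8),0,2)[0],key=cv2.contourArea)
    P=np.array([ray(d,*p[0],.036)[:2] for p in cv2.convexHull(cn)],np.float32)
    A=np.c_[2*P,np.ones(len(P))]; x=np.linalg.lstsq(A,(P**2).sum(1),rcond=None)[0]
    C=x[:2]; print(n,'centre',C,'r',np.sqrt(x[2]+C@C),'button',button(d,b0,.063), 'plat',platter(d,C))
    b,_=cents(d,(4,170,90),(16,255,255),60); print([(ray(d,*p,.02).round(3),q,p.round()) for p,q in b if np.hypot(*(p-c0))<30])
E
```

```text
top centre [ 0.54438166 -0.10721611] r 0.10872249944355523 button (array([0.49660618, 0.26849616, 0.063     ]), np.int32(166)) plat ((np.float64(212.4934268261757), np.float32(167.85704)), (np.float64(302.1289382682076), np.float32(85.60339)), np.float64(-89.63551144203191))
[(array([ 0.548, -0.11 ,  0.02 ]), np.int32(317), array([361., 234.]))]
scene centre [ 0.54781527 -0.10728354] r 0.11122915081881278 button (array([0.50136893, 0.27004955, 0.063     ]), np.int32(218)) plat ((np.float64(212.5510719035071), np.float32(216.86012)), (np.float64(302.0189571962129), np.float32(174.8728)), np.float64(-89.4678852927058))
[(array([ 0.53, -0.13,  0.02]), np.int32(443), array([296., 229.]))]
```

Both views agree: the centre is at (0.546,-0.107), the index line at 212.5°, the red line at 302.1° and the button at (0.499,0.269). The platter needs to turn about +89.5° counter-clockwise. I'll shut the jaws and push the rib at 167.5°.

{"api": "arm_command", "payload": {
  "rows": "20 -42 0 0 0 0; 47 -97 0 0 0 0; 74 -153 0 0 0 0; 101 -209 0 0 0 0; 129 -267 0 0 0 0; 157 -325 0 0 0 0; 185 -383 0 0 0 0; 213 -441 0 0 0 0; 241 -499 0 0 0 0; 269 -557 0 0 0 0; 296 -613 0 0 0 0; 320 -663 0 0 0 0",
  "jaw": 0
}}

```text
t: 1.7
tool_pos: [0.4706, -0.0555, 0.3032]
tool_rot: [0.386, 3.117, -0.002]
contact_force: [1.6, 0.5, 0.6]
opening: 0.0
```

{"api": "arm_command", "payload": {
  "rows": "0 0 -40 0 0 0; 0 0 -80 0 0 0; 0 0 -110 0 0 0; 0 0 -110 0 0 0"
}}

```text
t: 2.2
tool_pos: [0.4688, -0.0551, 0.1902]
tool_rot: [-0.386, -3.112, 0.0]
contact_force: [-0.8, 0.8, 0.5]
opening: 0.0002
```

Run:
```python
from h import *
from scipy.spatial.transform import Rotation as R
d=im('top','top2.png'); s=im('scene','s2.png')
for x in(d,s): print(platter(x,(.546,-.107)))
o=monitor.get_obs(); print(o['t'],o['tool_pos'],R.from_rotvec(o['tool_rot']).as_matrix().round(3).tolist(),o['opening'],o['contact_force'])
a=s['frame'][130:330,180:440]; cv2.imwrite('pics/s2c.png',cv2.resize(a[...,::-1],None,fx=3,fy=3))
```

```text
((np.float64(258.3553548403852), np.float32(89.42383)), (np.float64(301.4638108825466), np.float32(91.677)), np.float64(-43.108456042161436))
((np.float64(213.32700816771688), np.float32(228.68547)), (np.float64(302.6787086492935), np.float32(182.71106)), np.float64(-89.35170048157664))
2.3 [ 0.47097755 -0.0556026   0.19405336] [[-0.97, 0.244, 0.001], [0.244, 0.97, -0.001], [-0.001, -0.001, -1.0]] 0.00028202938267391414 [-0.53924702  0.80172264  0.80330023]
```

View pics/s2c.png

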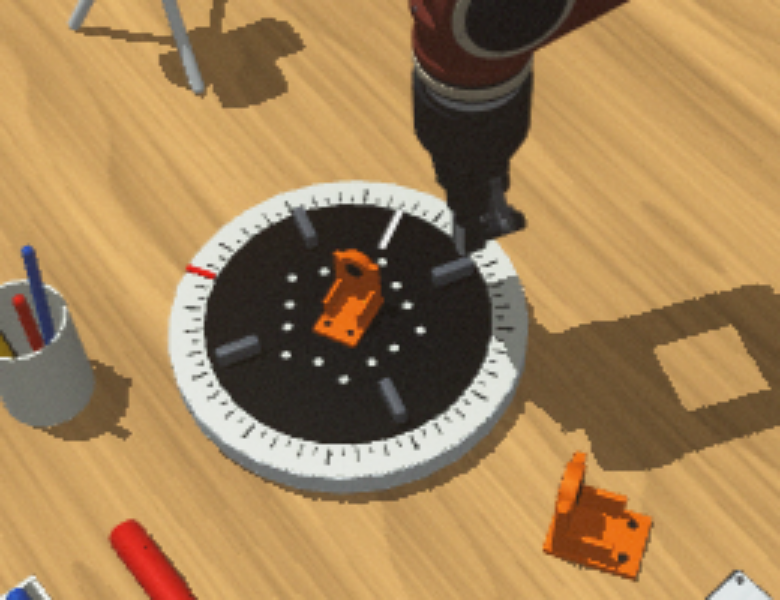

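The tool is on the clockwise side of the right rib, over clear platter, so I'll lower it there.

{"api": "arm_command", "payload": {
  "rows": "0 0 -30 0 0 0; 0 0 -60 0 0 0; 0 0 -78 0 0 0; 0 0 -78 0 0 0; 0 0 -78 0 0 0"
}}

```text
t: 2.92
tool_pos: [0.4721, -0.0559, 0.1177]
tool_rot: [0.385, 3.114, -0.002]
contact_force: [0.9, 0.0, -0.8]
opening: -0.0
```

Run:
```python
from h import *
s=im('scene'); print(platter(s,(.546,-.107)))
o=monitor.get_obs(); print(o['tool_pos'],o['contact_force'])
p=np.array(o['tool_pos'][:2]);C=np.array([.546,-.107])
for dth in (5,10,20,30,40,50,60,70,80):
    a=np.radians(145.5+dth); print(dth,((C+.089*np.array([np.cos(a),np.sin(a)])-p)*1000).round())
```

```text
((np.float64(213.33003758952387), np.float32(231.11215)), (np.float64(302.68729899472265), np.float32(183.66138)), np.float64(-89.35726140519878))
[ 0.47211522 -0.05590545  0.11776582] [-0.69635938  0.75842799  0.3074194 ]
5 [-4. -7.]
10 [ -7. -14.]
20 [-12. -29.]
30 [-15. -44.]
40 [-15. -60.]
50 [-12. -75.]
60 [ -6. -89.]
70 [   1. -103.]
80 [  12. -115.]
```

{"api": "arm_command", "payload": {
  "rows": "-4 -7 -3 0 0 0; -7 -14 -3 0 0 0; -10 -22 -3 0 0 5; -12 -29 -3 0 0 10; -14 -37 -3 0 0 15; -15 -44 -3 0 0 20; -15 -52 -3 0 0 25; -15 -60 -3 0 0 30; -15 -60 -3 0 0 30"
}}

```text
t: 4.1
tool_pos: [0.4571, -0.1166, 0.115]
tool_rot: [-0.43, 3.107, -0.001]
contact_force: [0.5, 0.9, -0.5]
opening: 0.0002
```

```bash
cat > st.py <<'E'
from h import *
import sys
C=np.array([.546,-.107])
s=im('scene'); print(platter(s,C))
print('top',platter(im('top'),C))
o=monitor.get_obs(); print(o['t'],o['tool_pos'],o['contact_force'])
p=np.array(o['tool_pos'][:2]); v=p-C; a0=np.degrees(np.arctan2(v[1],v[0])); print('ang',a0%360,'r',np.hypot(*v))
for dth in map(float,sys.argv[1:]):
    a=np.radians(a0+dth); print(dth,((C+.089*np.array([np.cos(a),np.sin(a)])-p)*1000).round(1))
b,_=cents(s,(4,150,90),(16,255,255),60); print([(p.round(1),q) for p,q in b if np.hypot(*(p-(296,229)))<25])
E
python3 st.py 10 20 30 40 50 55
python3 - <<'E'
import sys; sys.path.insert(0,'.')
from h import *
s=im('scene'); a=s['frame'][130:330,180:440]; cv2.imwrite('pics/s3c.png',cv2.resize(a[...,::-1],None,fx=3,fy=3))
E
```

```text
((np.float64(243.82826179620312), np.float32(225.3539)), (np.float64(302.6815445454645), np.float32(182.88)), np.float64(-58.85328274926135))
top ((np.float64(287.875260391726), np.float32(90.24609)), (np.float64(301.47555334833174), np.float32(91.748535)), np.float64(-13.600292956605756))
4.2 [ 0.45694832 -0.11613582  0.1148067 ] [0.40533232 0.95131073 0.31686911]
ang 185.8574874786193 r 0.08951907256654706
10.0 [  3.4 -15.2]
20.0 [  9.  -29.7]
30.0 [ 16.9 -43. ]
40.0 [ 27.1 -54.7]
50.0 [ 39.1 -64.5]
55.0 [ 45.7 -68.6]
[(array([295.3, 228.8]), np.int32(453))]
```

View pics/s3c.png

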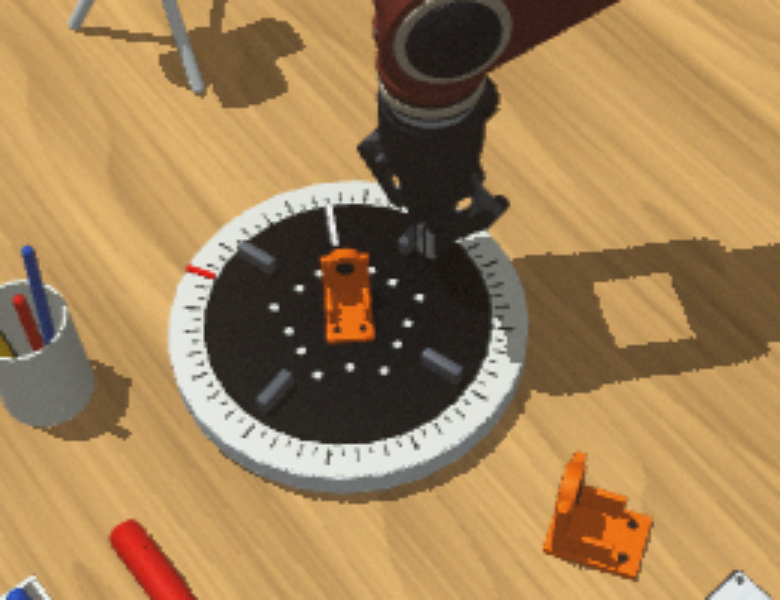

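The platter follows the finger, the bracket rides along with it, and about 59° remain. Next I'll push another 50°.

{"api": "arm_command", "payload": {
  "rows": "1 -7 0 0 0 5; 3 -15 0 0 0 10; 6 -22 0 0 0 15; 9 -30 0 0 0 20; 13 -36 0 0 0 25; 17 -43 0 0 0 30; 22 -49 0 0 0 35; 27 -55 0 0 0 40; 33 -60 0 0 0 45; 39 -64 0 0 0 50; 39 -64 0 0 0 50"
}}

```text
t: 5.62
tool_pos: [0.504, -0.1634, 0.1143]
tool_rot: [1.667, -2.645, 0.017]
contact_force: [-0.6, 0.2, -1.3]
opening: 0.0005
```

```bash
python3 st.py 2 4 6 8 9 10
```

```text
((np.float64(293.12060339272824), np.float32(227.19907)), (np.float64(302.67899438832455), np.float32(184.3042)), np.float64(-9.558390995596312))
top ((np.float64(336.2598689500107), np.float32(93.65422)), (np.float64(301.4683975651982), np.float32(93.66077)), np.float64(34.791471384812496))
5.725 [ 0.50344303 -0.16380411  0.11423075] [-0.04786928  0.0454062  -0.15092481]
ang 233.15988507312377 r 0.07097748087559665
2.0 [ -8.3 -16.2]
4.0 [ -5.7 -18. ]
6.0 [ -3.1 -19.6]
8.0 [ -0.4 -21.2]
9.0 [  1.  -21.9]
10.0 [  2.4 -22.6]
[(array([293.7, 229.8]), np.int32(438))]
```

The tool ended about 16 mm short in y, at radius 71 mm. I'll look before going on.

Run:
```python
from h import *
s=im('scene'); a=s['frame'][130:330,180:440]; cv2.imwrite('pics/s4c.png',cv2.resize(a[...,::-1],None,fx=3,fy=3))
o=monitor.get_obs(); print({k:np.round(o[k],3) for k in('t','q','dq','tool_pos','tool_rot','contact_force','wrist_torque')})
```

```text
{'t': np.float64(5.775), 'q': array([-0.448,  0.026,  1.978, -0.021,  1.136, -3.134]), 'dq': array([-0.005, -0.001,  0.001, -0.001, -0.   , -0.002]), 'tool_pos': array([ 0.503, -0.164,  0.114]), 'tool_rot': array([ 1.666, -2.646,  0.017]), 'contact_force': array([-0.761, -0.366,  0.015]), 'wrist_torque': array([ 0.008, -0.058,  0.042])}
```

View pics/s4c.png

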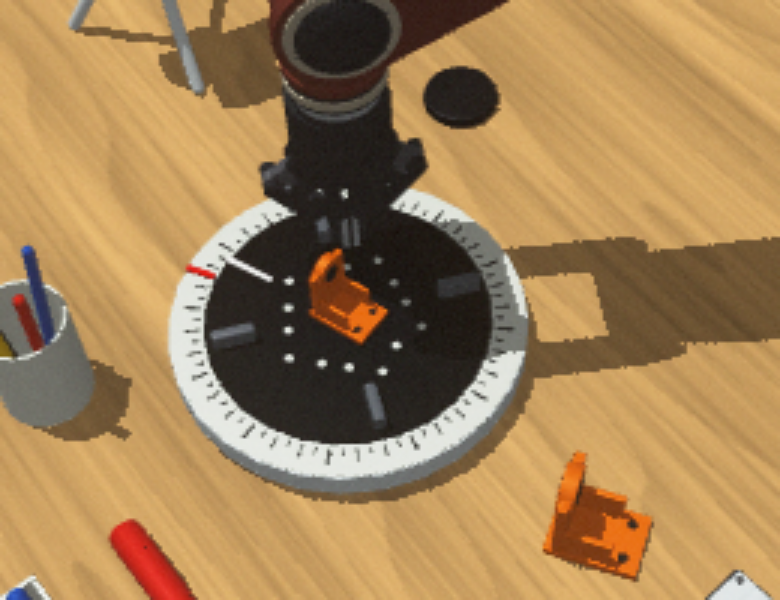

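Joint 6 reached its range end (−3.13), which held the pose back. The platter and bracket are fine. I'll back off, turn the tool back 20° and push with that orientation fixed.

{"api": "arm_command", "payload": {
  "rows": "-10 -3 0 0 0 0; -20 -6 0 0 0 -10; -20 -6 0 0 0 -20; -20 -6 0 0 0 -20; -13 -12 0 0 0 -20; -10 -14 0 0 0 -20; -8 -16 0 0 0 -20; -8 -16 0 0 0 -20"
}}

```text
t: 6.78
tool_pos: [0.4955, -0.1801, 0.1142]
tool_rot: [1.181, -2.893, 0.013]
contact_force: [-0.4, -0.3, -0.5]
opening: 0.0002
```

```bash
python3 st.py 2 4 6 8 9 10
```

```text
((np.float64(293.1156787204949), np.float32(226.10254)), (np.float64(302.6781929556275), np.float32(182.53955)), np.float64(-9.562514235132596))
top ((np.float64(336.259524343554), np.float32(93.86125)), (np.float64(301.4518181514463), np.float32(93.541504)), np.float64(34.80770619210773))
6.875 [ 0.49528905 -0.179885    0.11412858] [ 0.08108994  0.45437495 -1.00559389]
ang 235.17109051444524 r 0.08879089495428048
2.0 [ 2.5 -1.9]
4.0 [ 5.1 -3.5]
6.0 [ 7.8 -5.1]
8.0 [10.5 -6.5]
9.0 [11.9 -7.2]
10.0 [13.3 -7.9]
[(array([293.7, 229.8]), np.int32(437))]
```

{"api": "arm_command", "payload": {
  "rows": "2.5 -1.9 0 0 0 0; 5 -3.5 0 0 0 0; 8 -5 0 0 0 0; 8 -5 0 0 0 0"
}}

```text
t: 7.38
tool_pos: [0.5036, -0.1851, 0.1142]
tool_rot: [1.181, -2.893, 0.013]
contact_force: [-0.7, -0.1, -0.1]
opening: -0.0
```

```bash
python3 st.py 1 2 3 4 5 6 7
```

```text
((np.float64(298.53871116576386), np.float32(228.7352)), (np.float64(302.6765406806994), np.float32(182.3988)), np.float64(-4.137829514935561))
top ((np.float64(341.6643977676058), np.float32(93.54027)), (np.float64(301.1207783114674), np.float32(68.63562)), np.float64(40.5436194561384))
7.475 [ 0.50348908 -0.18511081  0.11422684] [-0.03118889  0.61446765  0.02458978]
ang 241.44325962858625 r 0.08892962360395576
1.0 [ 1.3 -0.8]
2.0 [ 2.7 -1.5]
3.0 [ 4.1 -2.2]
4.0 [ 5.5 -2.8]
5.0 [ 6.9 -3.5]
6.0 [ 8.4 -4.1]
7.0 [ 9.8 -4.7]
[(array([293.7, 230. ]), np.int32(434))]
```

{"api": "arm_command", "payload": {
  "rows": "2.5 -1.4 0 0 0 0; 5 -2.6 0 0 0 0; 5 -2.6 0 0 0 0"
}}

```text
t: 7.85
tool_pos: [0.5088, -0.1879, 0.1143]
tool_rot: [1.181, -2.893, 0.014]
contact_force: [-0.1, 0.7, -0.1]
opening: -0.0003
```

```bash
python3 st.py 0.5 1 2
python3 - <<'E'
from h import *
s=im('scene'); C=(.546,-.107)
for dx,dy in((0,0),(.002,0),(-.002,0),(0,.002),(0,-.002)): print(dx,dy,platter(s,(C[0]+dx,C[1]+dy))[2])
a=s['frame'][180:240,230:310]; cv2.imwrite('pics/s5c.png',cv2.resize(a[...,::-1],None,fx=8,fy=8,interpolation=cv2.INTER_CUBIC))
E
```

```text
((np.float64(302.1625383333069), np.float32(228.07301)), (np.float64(302.68258971710554), np.float32(182.37)), np.float64(-0.5200513837986591))
top ((np.float64(345.2908228624308), np.float32(93.4076)), (np.float64(277.47619724573633), np.float32(50.430786)), np.float64(67.81462561669446))
7.95 [ 0.50870435 -0.18790827  0.11433792] [0.29601602 0.36914783 0.80486315]
ang 245.2520847035449 r 0.08909047820188988
0.5 [ 0.7 -0.2]
1.0 [ 1.5 -0.6]
2.0 [ 2.9 -1.2]
[(array([293.8, 230.2]), np.int32(426))]
0 0 -0.5216334423081435
0.002 0 -0.8251899315690139
-0.002 0 -0.23378370154125605
0 0.002 -0.7404534210890574
0 -0.002 -0.3109904421316969
```

View pics/s5c.png

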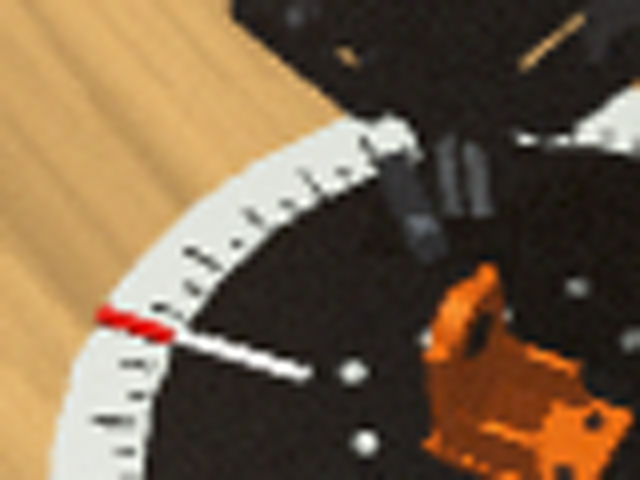

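The lines nearly meet. I'll refine this with a line fit that doesn't depend on the centre.

```bash
cat > fit.py <<'E'
from h import *
def lines(n,C=np.array([.546,-.107]),N=4):
    out=[]
    for _ in range(N):
        d=im(n); rgb=d['frame'].astype(np.float32)
        T=np.radians(302.3); e=np.array([np.cos(T),np.sin(T)]); t=np.array([-e[1],e[0]])
        L=np.arange(-.009,.009,.0002)
        def prof(img,r):
            P=np.array([proj(d,[*(C+r*e+l*t),.036]) for l in L],np.float32)
            s=cv2.remap(img,P[:,:1].copy(),P[:,1:].copy(),cv2.INTER_CUBIC).ravel(); s=s-np.percentile(s,20)
            w=np.clip(s-.35*s.max(),0,None); return (w*L).sum()/w.sum()*1000
        W=np.array([prof(rgb.min(2),r) for r in np.arange(.076,.108,.002)])
        Rd=np.array([prof(rgb[...,0]-rgb[...,1:].max(2),r) for r in np.arange(.117,.134,.002)])
        pw=np.polyfit(np.arange(.076,.108,.002),W,1); pr=np.polyfit(np.arange(.117,.134,.002),Rd,1)
        out.append([np.polyval(pw,.113),np.polyval(pr,.113),pw[0]*.0573,pr[0]*.0573])
    return np.mean(out,0).round(2)
E
python3 -c "
from fit import *
print('lat at .113 white,red mm; slope deg', lines('scene'))"
```

```text
lat at .113 white,red mm; slope deg [-0.45  1.22 -0.51 -1.83]
```

{"api": "arm_command", "payload": {
  "rows": "0.7 -0.3 0 0 0 0; 0.7 -0.3 0 0 0 0"
}}

```text
t: 8.45
tool_pos: [0.5091, -0.188, 0.1142]
tool_rot: [1.181, -2.893, 0.013]
contact_force: [-1.4, 1.0, -0.0]
opening: -0.0001
```

```bash
python3 -c "
from fit import *
print(lines('scene'),platter(im('scene'),(.546,-.107)),monitor.get_obs()['tool_pos'])"
```

```text
[ 0.03  1.21  0.32 -1.83] ((np.float64(302.241170350871), np.float32(228.11989)), (np.float64(302.68195738983684), np.float32(182.49426)), np.float64(-0.44078703896582283)) [ 0.50916342 -0.18802932  0.11423033]
```

Now I'll back off and lift clear, so that both cameras can check.

{"api": "arm_command", "payload": {
  "rows": "-8 4 0 0 0 0; -15 7 0 0 0 0; -15 7 30 0 0 0; -15 7 70 0 0 0; -15 7 110 0 0 0; -15 50 130 0 0 0; -15 100 130 0 0 0; -15 160 130 0 0 0; -15 220 130 0 0 0; -15 270 130 0 0 0; -15 290 130 0 0 0; -15 290 130 0 0 0"
}}

```text
t: 10.2
tool_pos: [0.4937, 0.103, 0.2443]
tool_rot: [1.185, -2.892, 0.014]
contact_force: [0.3, -0.3, 0.6]
opening: 0.0002
```

Run:
```python
from fit import *
for n in('top','scene'):
    print(n,lines(n)); d=im(n)
    for C in((.544,-.107),(.546,-.107),(.548,-.107)): print(platter(d,C))
    if n=='top':
        a=d['frame'][170:300,295:425]; cv2.imwrite('pics/t6.png',cv2.resize(a[...,::-1],None,fx=4.5,fy=4.5,interpolation=cv2.INTER_CUBIC))
    print(button(d,(199,254) if n=='top' else (427,344),.063))
print(monitor.get_obs()['tool_pos'])
```

```text
top [-1.07 -1.75  0.04 -0.4 ]
((np.float64(302.67397523029535), np.float32(186.03703)), (np.float64(302.223712074043), np.float32(88.06799)), np.float64(0.4502631562523334))
((np.float64(301.59339163326996), np.float32(186.85645)), (np.float64(301.45776429518844), np.float32(91.736206)), np.float64(0.1356273380815196))
((np.float64(300.51414644435346), np.float32(187.6911)), (np.float64(300.67387211122127), np.float32(90.976074)), np.float64(-0.1597256668678142))
(array([0.49587164, 0.27796215, 0.063     ]), np.int32(52))
scene [ 0.04  1.27  0.32 -1.98]
((np.float64(303.32394950312096), np.float32(231.88934)), (np.float64(303.4713992921255), np.float32(182.53491)), np.float64(-0.14744978900455408))
((np.float64(302.24578913574464), np.float32(233.46574)), (np.float64(302.69275407824944), np.float32(184.9906)), np.float64(-0.4469649425047919))
((np.float64(301.1753576747299), np.float32(233.49812)), (np.float64(301.9136627165388), np.float32(190.3678)), np.float64(-0.7383050418088715))
(array([0.5014031 , 0.27022968, 0.063     ]), np.int32(217))
[0.49426656 0.10145332 0.24426517]
```

View pics/t6.png

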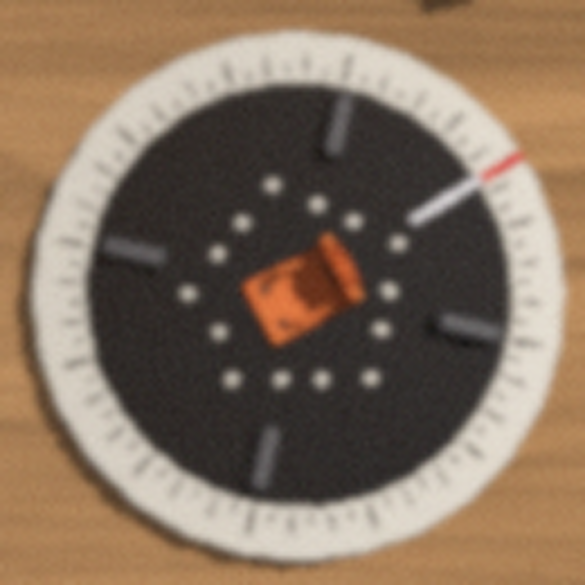

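The top view gives an offset of +0.1° and the scene view −0.4°, so the two bracket zero and the lines meet within calibration. The bracket is central. Now for the shutter at (0.499,0.269).

{"api": "arm_command", "payload": {
  "rows": "2 50 0 0 0 0; 4 110 0 0 0 0; 5 150 0 0 0 0; 5 168 0 0 0 0; 5 168 -40 0 0 0; 5 168 -80 0 0 0; 5 168 -95 0 0 0; 5 168 -95 0 0 0"
}}

```text
t: 11.7
tool_pos: [0.4989, 0.2688, 0.1484]
tool_rot: [1.178, -2.892, 0.014]
contact_force: [-0.3, -0.1, 1.0]
opening: 0.0004
```

Run:
```python
from h import *
s=im('scene'); a=s['frame'][280:420,350:510]; cv2.imwrite('pics/s7.png',cv2.resize(a[...,::-1],None,fx=4,fy=4,interpolation=cv2.INTER_CUBIC))
o=monitor.get_obs(); print(o['tool_pos'],o['contact_force'])
```

```text
[0.49981722 0.26924311 0.15005338] [-0.92688018  0.25865288  0.69346184]
```

View pics/s7.png

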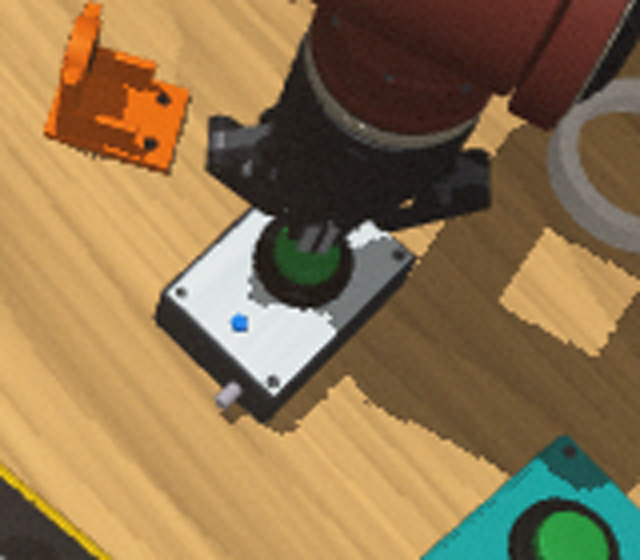

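The fingertips are over the button, about 13 mm above it, so I'll press.

{"api": "arm_command", "payload": {
  "rows": "0 0 -6 0 0 0; 0 0 -12 0 0 0; 0 0 -16 0 0 0; 0 0 -18 0 0 0; 0 0 -18 0 0 0"
}}

```text
t: 12.38
tool_pos: [0.5001, 0.2693, 0.1325]
tool_rot: [1.179, -2.895, 0.014]
contact_force: [-0.1, -0.3, 4.1]
opening: -0.0
```

{"api": "arm_command", "payload": {
  "rows": "0 0 -1.5 0 0 0; 0 0 -3 0 0 0; 0 0 -4 0 0 0; 0 0 -4 0 0 0"
}}

```text
t: 12.88
tool_pos: [0.5002, 0.2694, 0.1294]
tool_rot: [1.179, -2.895, 0.014]
contact_force: [-2.9, -2.8, 8.1]
opening: -0.0001
```

{"api": "arm_command", "payload": {
  "rows": "0 0 -1 0 0 0; 0 0 -1.5 0 0 0; 0 0 -1.5 0 0 0"
}}

```text
t: 13.25
tool_pos: [0.5003, 0.2694, 0.1293]
tool_rot: [1.179, -2.894, 0.014]
contact_force: [-4.8, -3.1, 11.4]
opening: -0.0
```

{"api": "arm_command", "payload": {
  "rows": "0 0 5 0 0 0; 0 0 20 0 0 0; 0 0 60 0 0 0; 0 0 100 0 0 0; -20 60 120 0 0 0; -40 120 120 0 0 0; -60 170 120 0 0 0; -80 220 120 0 0 0; -80 220 120 0 0 0; -80 220 120 0 0 0"
}}

```text
t: 14.5
tool_pos: [0.4201, 0.4893, 0.2492]
tool_rot: [1.18, -2.893, 0.015]
contact_force: [-0.5, -0.2, 0.2]
opening: -0.0003
```

Run:
```python
from h import *
o=monitor.get_obs(); print(o['t'],o['tool_pos'],o['contact_force'],np.abs(o['dq']).max())
for n in('top','scene'):
    d=im(n,n+'9.png'); print(platter(d,(.546,-.107)),button(d,(199,254) if n=='top' else (427,344),.063))
```

```text
14.5 [0.42013757 0.48927657 0.24916776] [-0.45991791 -0.15544331  0.15218612] 0.024856941323502246
((np.float64(301.5931745564452), np.float32(169.82797)), (np.float64(301.4634539000308), np.float32(86.6864)), np.float64(0.12972065641440622)) (array([0.49635244, 0.26848732, 0.063     ]), np.int32(163))
((np.float64(302.24248043227686), np.float32(215.4055)), (np.float64(302.6693892973812), np.float32(169.50854)), np.float64(-0.42690886510433756)) (array([0.50148653, 0.26998688, 0.063     ]), np.int32(220))
```

View pics/scene9.png

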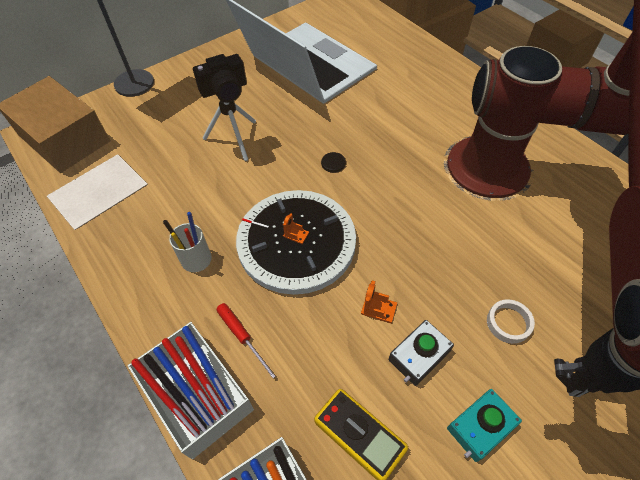

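The button bottomed out: the tool stayed at z = 129.3 mm while the force rose to 11 N. It is up again, the lines meet at about (268,226), and nothing else has moved.

```bash
python3 -c "
from station import workorder; print(workorder.finish_job())"
```

```text
the job is handed in; nothing more can be done
None
```

The platter is turned to the red line, the shutter has been pressed once and released, and the job is handed in. The clock read about 14.5 s at the last check.

- **Platter:** I pushed one rib counter-clockwise about 89°. Partway through, joint 6 reached the end of its range and the tool fell short, so I backed off, turned the tool back 20° and finished the push.
- **Line check:** The last pictures put the index line 0.1° past the red line from the top camera and 0.4° short of it from the scene camera. They disagree by about 0.6°, which I put down to the 2 mm calibration error. A separate line fit also disagreed between the views: 0.7 mm past from the top, 1.2 mm short from the scene camera.
- **Shutter:** I pressed the button on the white-topped dark trigger box, not the turquoise one, only after the lines met. It went down to its stop, where the force rose to 11 N with no further travel. In the last pictures it looks fully up again.
- **Everything else:** The bracket is standing near the middle of the platter. The camera and other objects look undisturbed, and the arm is clear of everything.

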